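Load the marbles into the darkroom washer and start its first cycle

ROBOT

A 6-joint arm with a two-finger parallel gripper is mounted at the origin on the work surface. World frame = base frame: x ahead of the robot, y to its left, z up, the work surface at z = 0. Lengths are in m, angles in rad, forces in N, time in s.
With the tool pointing down it reaches from about 0.25 to 0.8 m from the base axis. Payload 3.9 kg.
Tool frame: the origin (TCP) lies on the centre line of the jaws, within the pads' length; the fingertips stand 22 mm ahead of it and the grasp point (between the pads) lies 3 mm ahead of it; y points along the fingers, x is the direction in which the jaws open and shut, and the axes are right-handed (so a half turn about y gives the same grasp; the last joint's range is limited). The gripper opens to 85 mm and grips with 20 to 120 N. Pads are 22 mm wide; open, the fingers measure 114 mm over their backs; the gripper's body (76 mm by 85 mm) begins 54 mm behind the grasp point. The pads swing forward as they close: fully open they stand 13 mm farther back than shut.
Start: joints at [1.106, 0.26, -0.138, 1.173, 0, 1.571], TCP at [0.235, 0.469, 0.253] pointing down, gripper open.
Joint ranges: [-2.78, 2.78], [-0.83, 1.72], [-1.28, 1.37], [-1.9, 2.12], [-1.57, 1.48], [-3.14, 3.14]. Speed limits (rad/s): [2.57, 2.57, 3.14, 3.14, 3.14, 3.14].

INTERFACE

Orientations are given as a rotation vector (axis times angle).
In Python, from bench import ctrl gives the robot as it stands. The module is installed in compiled form; this text tells all that it offers.
- The arm moves only by the tool jog_arm, never from a script. Its argument "deltas" is text: rows parted by semicolons, each of 7 numbers parted by spaces: the shift along the tool's x, y, z in units of 50 mm (1.0 is 50 mm), then the turn, a rotation vector about the tool's x, y, z in rad, then the closure, from 0 (fully open) to 1 (shut). In form: tx ty tz rx ry rz hand; .... A call has 1 to 5 rows; each row is the pose to reach, as a shift and turn from the pose commanded when the call began, along the tool's axes at that moment; what a row does not reach only later rows make up. A row lasts 1/8 s, in which the tool goes at most 62.5 mm and 10.7 degrees, less where a joint would pass 70% of its speed; a pose out of reach is approached as far as the arm can. A call with a gripper value outside its range is refused whole. The fingers move at their own pace and stop on an object; "newtons" is the grip in N (left out, the last holds). Time passes only in rows, so rows that repeat a pose let the fingers close. It gives the time, the measured TCP pose, the force and the opening at its end, in the units of the state.
- ctrl.state(): the state, without advancing time (a new reading comes with each control period).
- ctrl.read_camera(name): name is "scene" or "top"; returns a dict with "image" (420x560x3 uint8, red, green, blue), "fovy" (degrees; the focal length in pixels is half the picture's height over the tangent of half this angle, whatever the lens; pixels are square), "cx", "cy" (the principal point, pixels), "distortion" ([k1, k2, p1, p2, k3] as OpenCV has them; the pictures are not rectified), "R" (3x3) and "t" (3): a world point X has camera coordinates R X + t. Camera axes: x right, y down, z forward; pixel columns grow to the right and rows downward; lengths in m; the calibration is good to about 2 mm. A picture is of the moment at which its call begins. There is no depth.
- ctrl.finish_job(): hands the job in, once; it reports no verdict.
Trained networks look in the newest picture that a camera, given by its name, has taken for a name from the list of things; names that differ only in an ending like _2 or _b are one class to them, and where a whole thing is asked for, a point or a joint stands for the part that bears it (a point fixed in the world has none). Each returns a list of dicts, best first, with "p" (0 to 1); they miss things now and then, are a little off and sometimes report something else, mostly with a low value. They report only what shows in the picture. A call takes as long as a camera call. They do not tell look-alikes from the thing itself.
- ctrl.boxes_of(thing, camera): "extent" ([left, top, right, bottom] in pixels, round what is visible of it).
- ctrl.pinpoint(thing, camera): "xy" ([column, row] in pixels: a listed point, or the origin of a listed thing).
The state is a dict: "clock": time; "joints": joint angles; "qvel": joint speeds; "effort": joint torques, N m; "tool_pos": TCP position; "tool_rot": TCP orientation; "ft_force": force on the tool from outside, world axes, zero at the start; "torque": the same for the moment, N m; "finger_gap": opening from 0.0 (shut) to 1.0 (fully open).
Only numpy, scipy, OpenCV 4.12 (cv2) and the standard library are available. Lean on these libraries where they do the work, as an engineer would, in place of code of your own. Each camera call takes 0.05 s, during which the arm holds its last target. There are 200 camera calls.

TASK

Pick up the white spouted cup by its orange handle, angle it steeply so that its spout reaches in over the washer's steel guard wall, low over the middle of the sunken well and with the marbles still aboard, then tip all three marbles into the well. Stand the empty cup upright back on the middle of its black mat and let go. Then push the red selector in, turn it clockwise one position, from the black dot to the green dot, and let it spring back out; leave the other things on the bench where they are.

Things in the scene. Friction and masses are not known exactly. Their poses are not given: they have to be found in the camera images.
- cup: Loose white pouring cup, 80-160 g, holding the marbles. Origin: under the centre of its 62 x 62 mm base; z up, +x to the spout. Walls 3 mm thick; back (x -31) and sides (y +-31) 72 mm high; inner floor 3 mm up. The front is a flat 62 mm wide chute rising at 40 degrees from the base's front edge to the lip. Marbles roll out when tipped forwards about 45-55 degrees, all by 70.
- cup_lip (a point): Middle of the inner edge of the chute's lip, at (104, 0, 66) mm in the cup's frame; axes as the cup's. Cheeks 28 mm high run along both sides of the chute.
- cup_handle (a point): Middle of the cup's orange bar handle, at (-68, 0, 49) mm in the cup's frame; axes as the cup's. The bar is 74 mm long (x -31 to -105), 14 mm wide along y, 26 mm tall (z 36 to 62). At the start it points away from the robot, the spout towards it, within about 0.5 rad.
- marble1_center (a point): Centre of the green glass marble, 22 mm across, 14 g; starts in the cup. It is free to roll.
- marble2_center (a point): Centre of the yellow glass marble, 22 mm across, 14 g; starts in the cup. It is free to roll.
- marble3_center (a point): Centre of the blue glass marble, 22 mm across, 14 g; starts in the cup. It is free to roll.
- mat: Fixed black rubber mat 170 x 120 mm, 4 mm thick, on which the cup starts. Origin: centre of its underside; long side along x.
- washer: Fixed grey washer, 180 mm (x) by 270 mm (y -120 to +150), deck 65 mm high. Origin on the bench, axes along its sides. The guarded square well is at (0, -60) mm, the red selector at (0, 85) mm. Dots round the selector: black towards the washer's -x, green 60 degrees clockwise from it seen from above, blue another 60 degrees on.
- well (a point): Centre of the well's flat dark floor, 30 mm above the bench; axes as the washer's. The well is 96 x 96 mm inside; the steel guard wall round it is 6 mm thick and its top is 70 mm above this floor, 35 mm above the deck, 100 mm above the bench.
- selector_grip (a point): On the selector's vertical axis, about mid-height of its red bar, 102 mm above the bench when out. Bar 48 mm long, 14 mm wide, 34 mm tall (83 to 117 mm above the bench) on a round foot 54 mm across. The frame turns with it: x along the bar; a white stripe on top marks the end (-x) that points to the chosen dot.
- selector (a joint): Selector angle, rad, growing clockwise seen from above: about 0 at the black dot (start), 1.05 at green, 2.09 at blue (end stop just after). A tooth locks it within about 0.1 rad of each position unless it is pushed in 7 mm or more, and between positions keeps it from coming out. It turns freely while pushed in.
- selector_press (a joint): How far the selector is pushed in (down), m: 0 out, 0.009 fully in. A spring takes 2.5 N to start and 11 N fully in, and pushes it out again when it stands at a position.
- blower: Bystander: blue rubber bulb blower, 56 mm across, 111 mm high with white nozzle. Origin under its base.
- cassette: Bystander: yellow film cassette standing up, 25 mm across, 51 mm high.
- loupe: Bystander: black loupe, 48 mm across, 50 mm high.
- spray: Bystander: green spray bottle, 42 mm across, 140 mm high.
- pen_tin: Bystander: steel tin of pens, 68 mm across, 100 mm high, pens to 190 mm.
- scissors: Bystander: scissors with orange handles lying flat, 150 mm long.
There are look-alikes about, which are no part of the job. Of the things shaped like the cup, the white one is meant. Of the things shaped like the mat, the black one is meant.

How it is judged:
By the outcome, as a careful person would: the job done as asked, in the order asked, and still so for the second after the job is handed in, with the robot touching nothing.
It also fails if it takes over 61 s, if anything falls off the work surface, if the arm or the gripper's body presses on something with over 40 N, if the wrist force passes 120 N, or if a joint passes its speed limit or range.

## Working session

There is one attempt and no reset: what is moved stays moved. The work goes in short steps, Python scripts to look and compute and a tool call to move; the robot and the scene stay as the last step left them, time stands still between calls to the robot, and variables do not carry over. Pictures are saved under pics/ and viewed, on a budget of 10 in all, crops included, one or two more only if the job needs it, and the job is handed in when it is done.

Besides the shell and the picture viewer there is one more tool, called after "Emit:" as name(argument=value, ...) on one line, values as JSON. jog_arm: Moves the arm, as the interface text tells. Its arguments: {"type":"object","properties":{"deltas":{"type":"string"},"newtons":{"type":"number"}},"required":["deltas"]}

```bash
mkdir -p pics
cat > h.py <<'E'
import numpy as np, cv2
from scipy.spatial.transform import Rotation as Ro
from bench import ctrl
def cam(n):
    c=ctrl.read_camera(n); f=210/np.tan(np.radians(c['fovy'])/2)
    c['K']=np.array([[f,0,c['cx']],[0,f,c['cy']],[0,0,1.]]); c['R']=np.array(c['R']);c['t']=np.array(c['t']);c['distortion']=np.array(c['distortion'],float);return c
def ray(c,p):
    u=cv2.undistortPoints(np.array([[p]],float),c['K'],c['distortion'])[0,0]
    d=c['R'].T@np.array([u[0],u[1],1]);return -c['R'].T@c['t'],d
def atz(c,p,z):
    o,d=ray(c,p);return o+d*(z-o[2])/d[2]
def proj(c,X):
    return cv2.projectPoints(np.array(X,float).reshape(-1,1,3),cv2.Rodrigues(c['R'])[0],c['t'],c['K'],c['distortion'])[0][:,0]
def tri(c1,p1,c2,p2):
    o1,d1=ray(c1,p1);o2,d2=ray(c2,p2)
    s=np.linalg.lstsq(np.c_[d1,-d2],o2-o1,rcond=None)[0]
    a=o1+d1*s[0];b=o2+d2*s[1];return (a+b)/2,np.linalg.norm(a-b)
def save(im,n): cv2.imwrite('pics/'+n+'.png',im[:,:,::-1])
E
python3 - <<'E'
from h import *
np.set_printoptions(precision=4,suppress=True)
s=ctrl.state();print({k:np.round(v,4) for k,v in s.items()})
for n in('top','scene'):
    c=cam(n);save(c['image'],n+'0');print(n,-c['R'].T@c['t'],c['R'][2])
    for t in('cup','cup_lip','cup_handle','mat','washer','well','selector_grip','blower','cassette','loupe','spray','pen_tin','scissors','marble1_center','marble2_center','marble3_center'):
        print(t,[(np.round(d['xy'],1).tolist(),round(d['p'],2)) for d in ctrl.pinpoint(t,n)[:3]])
E
```

```text
{'clock': np.float64(0.0), 'joints': array([ 1.106 ,  0.2607, -0.1394,  1.1727, -0.    ,  1.5708]), 'qvel': array([ 0.0011, -0.0018, -0.0009,  0.0009,  0.0004,  0.0011]), 'effort': array([  0.0001, -40.5675,  25.3922,   0.0187,   0.0003,   0.    ]), 'tool_pos': array([0.2351, 0.4687, 0.2525]), 'tool_rot': array([-1.395 , -0.8592,  0.8619]), 'ft_force': array([-0.7297, -0.1497, -0.4996]), 'torque': array([0.0093, 0.0571, 0.0399]), 'finger_gap': np.float64(0.9987)}
top [ 0.4187 -0.0323  1.1127] [ 0.085   0.0266 -0.996 ]
cup [([398.9, 318.3], 0.77), ([125.8, 150.0], 0.45), ([302.8, 133.0], 0.2)]
cup_lip [([360.2, 234.1], 0.85), ([436.1, 294.6], 0.69)]
cup_handle [([382.4, 342.5], 0.9), ([369.1, 189.4], 0.66), ([372.6, 165.0], 0.62)]
mat [([365.7, 200.6], 0.83), ([383.1, 97.8], 0.65)]
washer [([233.7, 219.9], 0.6), ([304.4, 133.3], 0.24), ([257.5, 214.5], 0.2)]
well [([260.1, 215.1], 0.85)]
selector_grip [([195.9, 229.0], 0.86)]
blower [([362.8, 235.8], 0.65), ([303.5, 134.4], 0.62), ([257.1, 211.4], 0.17)]
cassette [([327.4, 259.7], 0.6), ([191.3, 229.9], 0.42)]
loupe [([445.7, 235.7], 
[... 389 characters left out ...]
 223.4], 0.26)]
cup_lip [([149.0, 222.0], 0.93), ([229.5, 224.7], 0.77)]
cup_handle [([175.7, 184.6], 0.97), ([247.0, 268.5], 0.57), ([336.6, 174.8], 0.24)]
mat [([261.6, 333.4], 0.72), ([233.6, 265.6], 0.62)]
washer [([318.6, 213.1], 0.73)]
well [([310.6, 211.0], 0.68)]
selector_grip [([337.3, 176.1], 0.65), ([244.4, 271.0], 0.26)]
blower [([315.1, 278.7], 0.57), ([322.5, 214.6], 0.22)]
cassette [([239.4, 223.5], 0.49)]
loupe [([159.0, 268.3], 0.9)]
spray [([185.4, 305.1], 0.66), ([239.0, 221.7], 0.29)]
pen_tin [([424.3, 214.2], 0.96)]
scissors [([358.5, 262.8], 0.97), ([228.5, 224.2], 0.17)]
marble1_center []
marble2_center [([156.6, 271.0], 0.74), ([237.1, 222.0], 0.62)]
marble3_center []
```

Run:
```python
import cv2
for n in('top','scene'):
    i=cv2.imread(f'pics/{n}0.png');i=i[60:380,60:500];cv2.imwrite(f'pics/{n}0c.png',cv2.resize(i,None,fx=1.8,fy=1.8,interpolation=cv2.INTER_CUBIC))
```

```text
(no output)
```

View pics/top0c.png

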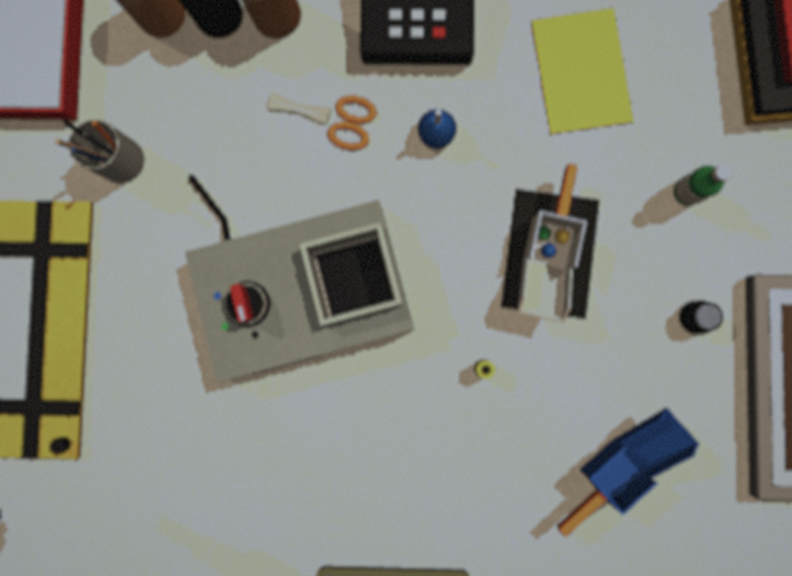

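View pics/scene0c.png

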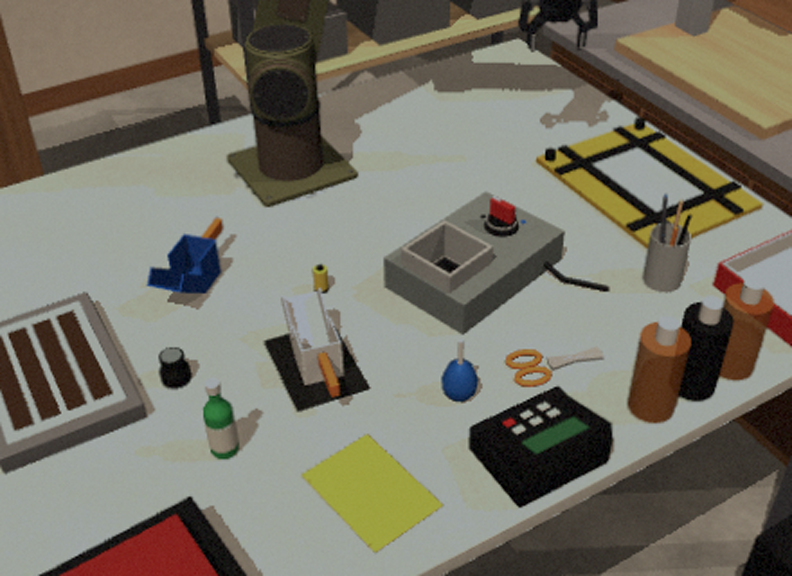

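Top view: the white cup stands on the black mat at about px (368,200), with its handle pointing away (up) and its spout towards the robot. All three marbles are in it. The washer is left of centre, with the well at (255,213) and the selector at (195,228). The blue cup at (400,320) is the look-alike. The scene view agrees.

Next I'll fit the poses with model corners.

```bash
cat > fit.py <<'E'
from h import *
from scipy.optimize import least_squares
np.set_printoptions(precision=4,suppress=True)
def pose(p,M): 
    c,s=np.cos(p[2]),np.sin(p[2]);M=np.array(M,float);return np.c_[p[0]+c*M[:,0]-s*M[:,1],p[1]+s*M[:,0]+c*M[:,1],M[:,2]]
def fit(obs,x0):  # obs: list (cam, model pts, px)
    f=lambda p:np.concatenate([(proj(c,pose(p,M))-np.array(q)).ravel() for c,M,q in obs])
    r=least_squares(f,x0,loss='soft_l1');return r.x,np.round(f(r.x),1)
E
python3 - <<'E'
from fit import *
T=cam('top');S=cam('scene')
k=lambda L:[(a/1.8+60,b/1.8+60) for a,b in L]
m=np.array
# mat: corners at z=.004; order (+x,+y),(+x,-y),(-x,-y),(-x,+y)
mx,my=.085,.06
mat,r=fit([(T,[(mx,my,.004),(mx,-my,.004),(-mx,-my,.004),(-mx,my,.004)],k([(516,190),(599,199),(588,318),(502,307)]))],[.4,-.2,0]);print('mat',mat,r)
W=[(.09,.15,.065),(.09,-.12,.065),(-.09,-.12,.065)]
w,r=fit([(T,W+[(0,-.06,.03),(0,.085,.102)],k([(187,252),(378,202),(413,328)])+[(260.1,215.1),(195.9,229)]),
 (S,W[0:2]+[(-.09,-.12,.065),(0,.085,.102)],k([(565,237),(463,308),(385,261)])+[(337.3,176.1)])],[.4,.15,.2]);print('washer',w,r)
z=.004
cup,r=fit([(T,[(.104,0,.066+z),(-.105,0,.062+z),(-.068,0,.062+z)],[(360.2,234.1)]+k([(571,166),(569,190)])),
 (S,[(.104,0,.066+z),(-.068,0,.049+z)],[(229.5,224.7),(247,268.5)])],[.4,-.2,3.1]);print('cup',cup,r)
for n,p,q in(('cas',(327.4,259.7),None),('loupe',(445.7,235.7),0),('blower',(303,133),0)):print(n,atz(T,p,0.0))
R=Ro.from_rotvec(ctrl.state()['tool_rot']).as_matrix();print(R)
# overlay
im=T['image'].copy();im=cv2.resize(im,None,fx=3,fy=3,interpolation=cv2.INTER_CUBIC)
def poly(p,M,col):
    q=proj(T,pose(p,M))*3+1;cv2.polylines(im,[np.round(q).astype(int)],True,col,1)
poly(mat,[(mx,my,.004),(mx,-my,.004),(-mx,-my,.004),(-mx,my,.004)],(255,0,255))
poly(w,W+[(-.09,.15,.065)],(255,0,255))
poly(w,[(.048,-.012,.1),(.048,-.108,.1),(-.048,-.108,.1),(-.048,-.012,.1)],(0,255,0))
poly(w,[(.024,.085+.007,.117),(.024,.085-.007,.117),(-.024,.085-.007,.117),(-.024,.085+.007,.117)],(0,255,255))
h=.072+z
poly(cup,[(-.031,-.031,h),(.031,-.031,h),(.031,.031,h),(-.031,.031,h)],(255,0,0))
poly(cup,[(.104,-.031,.066+z),(.031,-.031,z),(.031,.031,z),(.104,.031,.066+z)],(255,0,0))
poly(cup,[(-.031,-.007,.062+z),(-.105,-.007,.062+z),(-.105,.007,.062+z),(-.031,.007,.062+z)],(0,0,255))
save(im[430:930,450:1250],'ov')
E
```

```text
mat [ 0.5355 -0.2159 -0.1044] [-0.5 -0.8  0.7 -0.4 -0.   0.4 -0.1  0.7]
washer [0.4793 0.1124 0.2862] [-1.1  0.   0.9 -2.1  1.4  0.2 -2.3 -1.4 -1.2 -0.7 -1.9 -3.3 -0.9 -1.3
 -2.4 -1.5  0.1  0.3]
cup [ 0.5497 -0.2107  2.9284] [-0.9  0.4  0.5 -2.6 -1.7 -1.1 -2.7 -0.9 -4.8 -0.5]
cas [ 0.3857 -0.1199  0.    ]
loupe [ 0.4505 -0.4144  0.    ]
blower [ 0.7082 -0.0547  0.    ]
[[ 0.4483 -0.     -0.8939]
 [ 0.8939 -0.0001  0.4483]
 [-0.0001 -1.     -0.    ]]
```

View pics/ov.png

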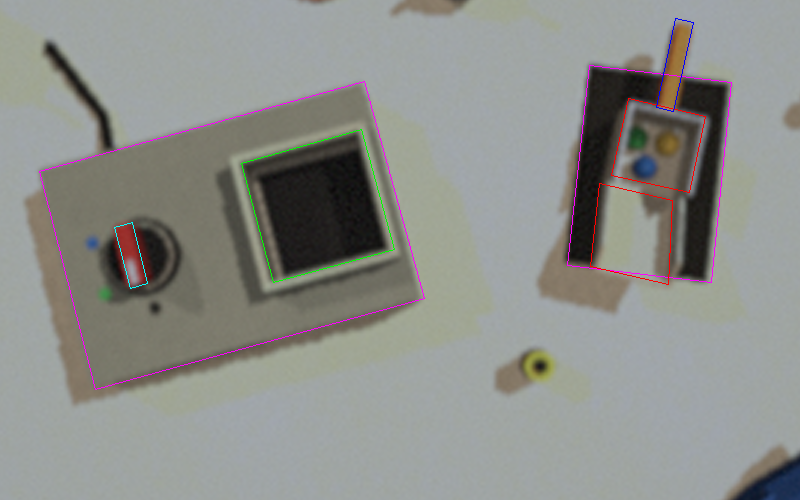

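Run:
```python
import cv2,numpy as np
a=cv2.imread('pics/top0.png')[145:245,335:410];b=cv2.imread('pics/scene0.png')[210:290,205:270]
A=cv2.resize(a,None,fx=5.5,fy=5.5,interpolation=cv2.INTER_CUBIC);B=cv2.resize(b,None,fx=5.5,fy=5.5,interpolation=cv2.INTER_CUBIC)
o=np.zeros((550,A.shape[1]+B.shape[1],3),np.uint8);o[:,:A.shape[1]]=A;o[:B.shape[0],A.shape[1]:]=B
print(A.shape,B.shape);cv2.imwrite('pics/z.png',o)
```

```text
(550, 412, 3) (440, 358, 3)
```

View pics/z.png

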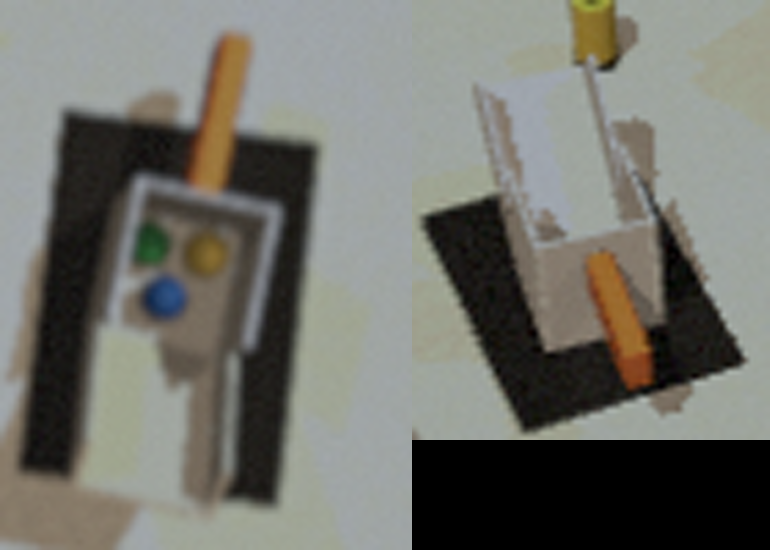

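```bash
cat > k.py <<'E'
from fit import *
MAT=np.array([.5355,-.2159,-.1044]);WA=np.array([.4793,.1124,.2862])
def cupfit(T,S,top,scene,x0,z=.004):
    a=np.array([(-.031,-.031,.072),(-.031,.031,.072),(-.105,0,.062)])+[0,0,z]
    return fit([(T,a,top),(S,np.vstack([a[[1,0]],np.array([(-.031,.031,0),(-.031,-.031,0),(-.105,0,.062)])+[0,0,z]]),scene)],x0)
E
python3 - <<'E'
from k import *
T=cam('top');S=cam('scene')
t=[(u/5.5+335,v/5.5+145) for u,v in[(133,177),(283,207),(235,35)]]
s=[((u-412)/5.5+205,v/5.5+210) for u,v in[(535,245),(660,215),(548,352),(665,320),(638,355)]]
c,r=cupfit(T,S,t,s,[.55,-.21,2.95]);print(c,r)
c2,r=fit([(T,np.array([(-.031,-.031,.076),(-.031,.031,.076),(-.105,0,.066),(.107,-.031,.07),(.107,.031,.07)]),t+[(75/5.5+335,480/5.5+145),(213/5.5+335,515/5.5+145)])],[.55,-.21,2.95]);print(c2,r)
for n,p in (('mat in c',None),):print(c[:2]-MAT[:2])
h=pose(c,[(-.068,0,.053)]);print('handle',h,'well',pose(WA,[(0,-.06,.03)]),'sel',pose(WA,[(0,.085,.102)]))
E
```

```text
[ 0.5476 -0.21    2.9326] [-0.5 -0.4 -2.  -0.1 -0.5 -0.9 -0.3  0.3 -0.9  0.6 -0.7 -0.5 -0.5  0.2
 -0.6 -1.2]
[ 0.5479 -0.2134  2.9468] [ 0.7 -0.4 -0.7 -0.5  0.3 -1.2 -0.6  1.7  0.2  0.9]
[0.0121 0.0059]
handle [[ 0.6141 -0.2241  0.053 ]] well [[0.4962 0.0548 0.03  ]] sel [[0.4553 0.1939 0.102 ]]
```

```bash
cat >> k.py <<'E'
def Rtool(cupyaw,tilt,flip=False):
    # tool pose holding the handle: tool y = cup -z, tool x = -cup y (flip: +cup y); tilt about cup +y, degrees
    C=Ro.from_euler('z',cupyaw)*Ro.from_euler('y',tilt,degrees=True);B=C.as_matrix()
    s=1 if flip else -1;x=s*B[:,1];y=-B[:,2];return np.c_[x,y,np.cross(x,y)]
def rows(*tg):
    s=ctrl.state();p=np.array(s['tool_pos']);R=Ro.from_rotvec(s['tool_rot'])
    for P,M in tg:
        d=R.inv().apply(np.array(P)-p)/.05;r=(R.inv()*Ro.from_matrix(M)).as_rotvec()
        print(' '.join('%.3f'%v for v in np.r_[d,r]))
G=np.array([-.062,0,.053]) # grasp (tcp-ish) in cup frame; tcp 3 mm behind -> z .052
def tcp_for_lip(lip,yaw,tilt,g=None):
    g=np.array([-.062,0,.052]) if g is None else np.array(g)
    return np.array(lip)+(Ro.from_euler('z',yaw)*Ro.from_euler('y',tilt,degrees=True)).apply(g-[.104,0,.066])
def st():
    s=ctrl.state();print('t %.2f'%s['clock'],'q',np.round(s['joints'],3),'p',np.round(s['tool_pos'],4),'F',np.round(s['ft_force'],1),'T',np.round(s['torque'],2),'gap %.2f'%s['finger_gap'])
    R=Ro.from_rotvec(s['tool_rot']).as_matrix();print('x',R[:,0],'y',R[:,1])
E
python3 - <<'E'
from k import *
R=Rtool(2.94,0);print(R)
rows(([.609,-.224,.21],R),([.609,-.224,.21],Rtool(2.94,0,True)))
E
```

```text
[[ 0.2002 -0.     -0.9797]
 [ 0.9797 -0.      0.2002]
 [-0.     -1.      0.    ]]
-9.045 0.867 -12.896 0.000 -0.263 -0.000
-9.045 0.867 -12.896 0.000 2.878 0.000
```

Emit:
jog_arm(deltas="-9.045 0.85 -12.9 0 -0.263 0 0;-9.045 0.85 -12.9 0 -0.263 0 0;-9.045 0.85 -12.9 0 -0.263 0 0;-9.045 0.85 -12.9 0 -0.263 0 0;-9.045 0.85 -12.9 0 -0.263 0 0", newtons=90)

```text
clock: 2.52
tool_pos: [0.3827, 0.1961, 0.2369]
tool_rot: [-1.298, -1.061, 1.059]
ft_force: [1.6, 0.8, 0.5]
finger_gap: 1.006
```

Run:
```python
from k import *
st();rows(([.609,-.224,.21],Rtool(2.94,0)))
```

```text
t 2.52 q [ 0.474  0.106 -0.379  1.085 -0.     0.675] p [0.3827 0.1961 0.2369] F [1.6 0.8 0.5] T [ 0.   -0.08 -0.  ] gap 1.01
x [0.2    0.9798 0.0007] y [ 0.0011  0.0005 -1.    ]
-7.328 0.538 -6.115 0.001 0.000 0.001
```

Emit:
jog_arm(deltas="-7.33 0.54 -6.12 0 0 0 0;-7.33 0.54 -6.12 0 0 0 0;-7.33 0.54 -6.12 0 0 0 0;-7.33 0.54 -6.12 0 0 0 0;-7.33 0.54 -6.12 0 0 0 0")

```text
clock: 3.15
tool_pos: [0.5307, -0.079, 0.2191]
tool_rot: [-1.298, -1.06, 1.058]
ft_force: [1.2, 0.8, 0.7]
finger_gap: 1.002
```

Run:
```python
from k import *
st();rows(([.609,-.224,.14],Rtool(2.94,0)),([.609,-.224,.056],Rtool(2.94,0)))
```

```text
t 3.15 q [-0.148  0.296 -0.179  1.096  0.     0.054] p [ 0.5307 -0.079   0.2191] F [1.2 0.8 0.7] T [ 0.05 -0.07  0.04] gap 1.00
x [0.2008 0.9796 0.0004] y [ 0.0009  0.0003 -1.    ]
-2.528 1.583 -2.116 0.001 -0.001 0.000
-2.528 3.263 -2.114 0.001 -0.001 0.000
```

Emit:
jog_arm(deltas="-2.53 0.8 -2.12 0 0 0 0;-2.53 0.8 -2.12 0 0 0 0;-2.53 0.8 -2.12 0 0 0 0;-2.53 1.6 -2.12 0 0 0 0;-2.53 2.2 -2.12 0 0 0 0")

```text
clock: 3.78
tool_pos: [0.6081, -0.223, 0.1072]
tool_rot: [-1.298, -1.058, 1.058]
ft_force: [-0.5, -0.4, 0.2]
finger_gap: 0.999
```

Run:
```python
from k import *
c=cam('top');save(cv2.resize(c['image'][130:260,310:440],None,fx=4,fy=4,interpolation=cv2.INTER_CUBIC),'a')
st();rows(([.609,-.224,.056],Rtool(2.94,0)))
```

```text
t 3.83 q [-0.351  0.557 -0.069  0.952  0.    -0.148] p [ 0.6055 -0.2216  0.1031] F [-2.1  1.4 -2.9] T [ 0.05  0.09 -0.01] gap 1.00
x [0.2013 0.9795 0.0012] y [-0.0074  0.0028 -1.    ]
-0.033 0.941 -0.086 -0.008 -0.001 0.001
```

View pics/a.png

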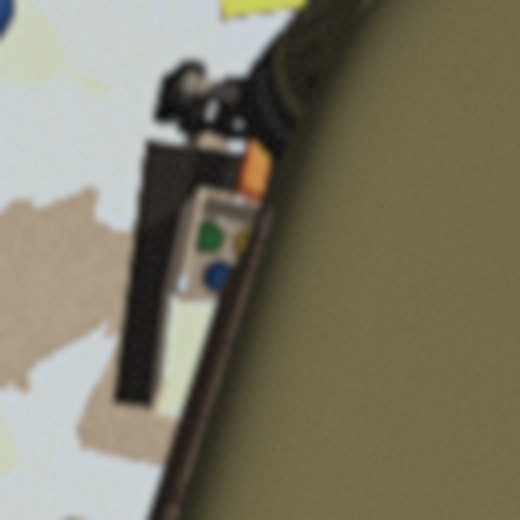

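Emit:
jog_arm(deltas="-0.03 0.5 -0.07 0 0 0 0;-0.03 0.94 -0.07 0 0 0 0;-0.03 0.94 -0.07 0 0 0 0.5;-0.03 0.94 -0.07 0 0 0 1;-0.03 0.94 -0.07 0 0 0 1")

```text
clock: 4.45
tool_pos: [0.6124, -0.2246, 0.0636]
tool_rot: [-1.3, -1.061, 1.059]
ft_force: [-0.5, 0.0, 1.3]
finger_gap: 0.374
```

Emit:
jog_arm(deltas="0 0 0 0 0 0 1;0 0 0 0 0 0 1;0 0 0 0 0 0 1;0 0 0 0 0 0 1")

```text
clock: 4.95
tool_pos: [0.6122, -0.2244, 0.0633]
tool_rot: [-1.299, -1.061, 1.059]
ft_force: [-0.0, 1.0, 6.5]
finger_gap: 0.142
```

Run:
```python
from k import *
st();rows(([.609,-.224,.18],Rtool(2.94,0)))
```

```text
t 4.95 q [-0.351  0.597 -0.111  0.861  0.    -0.15 ] p [ 0.6122 -0.2244  0.0633] F [-0.   1.   6.5] T [ 0.24  0.27 -0.02] gap 0.14
x [ 0.2003  0.9797 -0.    ] y [ 0.0019 -0.0004 -1.    ]
-0.005 -2.335 0.059 0.002 -0.000 -0.000
```

Emit:
jog_arm(deltas="0 -0.2 0 0 0 0 1;0 -0.6 0 0 0 0 1;0 -1.2 0 0 0 0 1;0 -1.8 0 0 0 0 1;0 -2.4 0 0 0 0 1", newtons=110)

```text
clock: 5.58
tool_pos: [0.611, -0.2242, 0.1828]
tool_rot: [-1.297, -1.059, 1.06]
ft_force: [1.3, -0.1, -2.1]
finger_gap: 0.141
```

Emit:
jog_arm(deltas="0 -0.4 0 0 0 0 1;0 -0.6 0 0 0 0 1;0 -0.6 0 0 0 0 1")

```text
clock: 5.95
tool_pos: [0.6116, -0.2244, 0.2124]
tool_rot: [-1.299, -1.06, 1.059]
ft_force: [-0.8, 0.4, -2.3]
finger_gap: 0.142
```

Run:
```python
from k import *
c=cam('scene');a=cv2.resize(c['image'][130:300,170:310],None,fx=3.2,fy=3.2,interpolation=cv2.INTER_CUBIC)
d=cam('top');b=cv2.resize(d['image'][130:300,300:440],None,fx=3.2,fy=3.2,interpolation=cv2.INTER_CUBIC)
save(np.hstack([a,b])[:,:800],'b')
st()
s=ctrl.state();print(proj(c,[s['tool_pos']]),proj(d,[s['tool_pos']]))
for n in('cup_lip','cup_handle'):
  print(n,[(x['xy'],x['p']) for x in ctrl.pinpoint(n,'scene')[:2]],[(x['xy'],x['p']) for x in ctrl.pinpoint(n,'top')[:2]])
```

```text
t 6.05 q [-0.352  0.497  0.118  1.194 -0.    -0.15 ] p [ 0.6108 -0.2241  0.2109] F [-0.  -0.  -2.9] T [ 0.06 -0.12 -0.  ] gap 0.14
x [0.2004 0.9797 0.0002] y [-0.0018  0.0006 -1.    ]
[[237.8517 222.0663]] [[386.9284 154.0761]]
cup_lip [([149.1, 220.3], 0.94), ([225.0, 182.7], 0.88)] [([371.8, 233.2], 0.78)]
cup_handle [([239.4, 224.7], 0.74)] [([385.7, 154.0], 0.75)]
```

View pics/b.png

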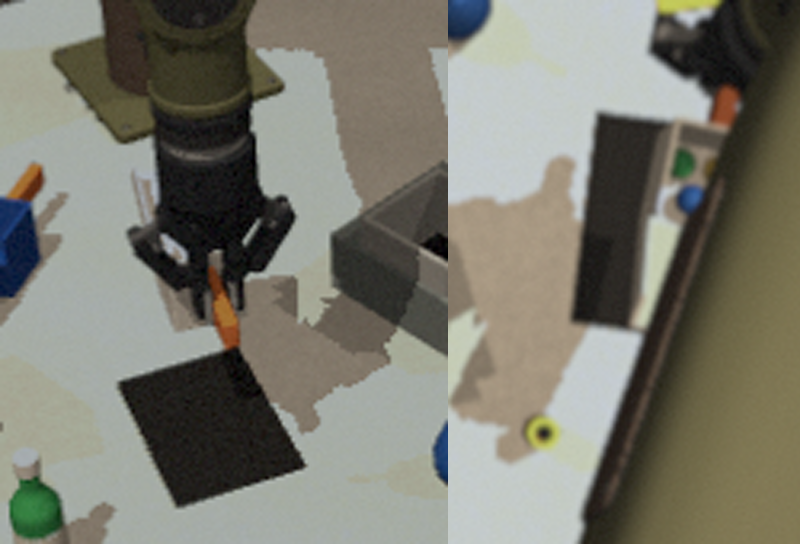

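Run:
```python
from k import *
c=cam('scene');d=cam('top')
s=ctrl.state();L,e=tri(c,(225,182.7),d,(371.8,233.2));print('lip seen',L,e)
g=np.array([-.0655,0,.0593])
B=Rtool(2.94,0);C=(Ro.from_euler('z',2.94)).as_matrix()
R=Ro.from_rotvec(s['tool_rot']).as_matrix();C=np.c_[-R[:,2]*-1,-R[:,0],-R[:,1]]
print(C); Le=s['tool_pos']+C@(np.array([.104,0,.066])-g);print('lip exp',Le,'diff cupframe',C.T@(L-Le))
w=pose(WA,[(0,-.06,.0)])[0];yaw=WA[2]+np.pi
for tilt,z in((0,.2),(30,.14),(36,.118),(42,.11),(50,.1),(58,.094),(66,.09),(74,.088)):
    print(tilt,z,tcp_for_lip([w[0],w[1],z],yaw,tilt,g))
st()
```

```text
lip seen [ 0.4491 -0.1873  0.2185] 0.009538514309146899
[[-0.9797 -0.2004  0.0012]
 [ 0.2004 -0.9797 -0.0004]
 [ 0.0012 -0.0002  1.    ]]
lip exp [ 0.4451 -0.1902  0.2183] diff cupframe [-0.0034 -0.0037  0.0003]
0 0.2 [0.6588 0.1027 0.1933]
30 0.14 [0.6403 0.0972 0.2189]
36 0.118 [0.6316 0.0947 0.2122]
42 0.11 [0.6214 0.0917 0.2184]
50 0.1 [0.6057 0.087  0.2255]
58 0.094 [0.5879 0.0818 0.2342]
66 0.09 [0.5682 0.076  0.2421]
74 0.088 [0.5472 0.0698 0.2491]
t 6.35 q [-0.352  0.497  0.119  1.194 -0.    -0.15 ] p [ 0.6111 -0.2242  0.2113] F [ 0.1  0.1 -1.1] T [ 0.   -0.08  0.02] gap 0.14
x [0.2004 0.9797 0.0002] y [-0.0012  0.0004 -1.    ]
```

```bash
cat >> k.py <<'E'
g=np.array([-.0655,0,.0593]);W0=pose(WA,[(0,-.06,0)])[0];YW=WA[2]+np.pi
def at(tilt,z,dx=0): # dx: lip shift along the spout direction
    l=[W0[0]+dx*np.cos(YW),W0[1]+dx*np.sin(YW),z];return tcp_for_lip(l,YW,tilt,g),Rtool(YW,tilt)
def interp(P,M,fr):
    s=ctrl.state();p=np.array(s['tool_pos']);R=Ro.from_rotvec(s['tool_rot']);rv=(R.inv()*Ro.from_matrix(M)).as_rotvec()
    rows(*[(p+f*(P-p),(R*Ro.from_rotvec(f*rv)).as_matrix()) for f in fr])
E
python3 - <<'E'
from k import *
P,M=at(25,.16);print(P);interp(P,M,[.04,.1,.17,.25,.33,1])
E
```

```text
[0.6463 0.099  0.2256]
0.259 -0.011 0.024 -0.017 -0.019 -0.004
0.647 -0.028 0.061 -0.043 -0.048 -0.011
1.100 -0.048 0.103 -0.073 -0.082 -0.018
1.618 -0.071 0.151 -0.107 -0.120 -0.027
2.136 -0.093 0.200 -0.141 -0.158 -0.035
6.473 -0.283 0.606 -0.429 -0.480 -0.106
```

Emit:
jog_arm(deltas="0.26 -0.01 0.02 -0.017 -0.019 -0.004 1;0.65 -0.03 0.06 -0.043 -0.048 -0.011 1;1.1 -0.05 0.1 -0.073 -0.082 -0.018 1;1.62 -0.07 0.15 -0.107 -0.12 -0.027 1;2.14 -0.09 0.2 -0.141 -0.158 -0.035 1")

```text
clock: 6.98
tool_pos: [0.6228, -0.1158, 0.2167]
tool_rot: [-1.318, -1.294, 1.091]
ft_force: [0.6, 0.3, -2.1]
finger_gap: 0.138
```

Run:
```python
from k import *
st();P,M=at(25,.16);interp(P,M,[.15,.3,.45,.6,.72])
```

```text
t 6.97 q [-0.206  0.365 -0.093  0.973  0.048 -0.162] p [ 0.6228 -0.1158  0.2167] F [ 0.6  0.3 -2.1] T [-0.06  0.03 -0.07] gap 0.14
x [0.0394 0.9989 0.0242] y [ 0.1452  0.0183 -0.9892]
0.647 -0.004 -0.046 -0.043 -0.048 -0.011
1.294 -0.008 -0.092 -0.085 -0.096 -0.021
1.941 -0.013 -0.138 -0.128 -0.144 -0.032
2.588 -0.017 -0.185 -0.171 -0.192 -0.042
3.106 -0.020 -0.222 -0.205 -0.230 -0.051
```

Emit:
jog_arm(deltas="0.65 0 -0.05 -0.043 -0.048 -0.011 1;1.3 -0.01 -0.09 -0.085 -0.096 -0.021 1;1.94 -0.01 -0.14 -0.128 -0.144 -0.032 1;2.59 -0.02 -0.18 -0.171 -0.192 -0.042 1;3.1 -0.02 -0.22 -0.205 -0.23 -0.051 1")

```text
clock: 7.6
tool_pos: [0.6393, 0.039, 0.2229]
tool_rot: [-1.328, -1.638, 1.123]
ft_force: [0.5, 0.2, -2.3]
finger_gap: 0.143
```

Run:
```python
from k import *
st();P,M=at(25,.15);interp(P,M,[.4,.7,.9,1])
```

```text
t 7.60 q [ 0.026  0.245 -0.311  0.667  0.075 -0.154] p [0.6393 0.039  0.2229] F [ 0.5  0.2 -2.3] T [-0.09  0.29  0.02] gap 0.14
x [-0.1954  0.9806  0.0169] y [ 0.338   0.0835 -0.9374]
0.458 0.115 -0.117 -0.032 -0.036 -0.008
0.802 0.200 -0.204 -0.056 -0.062 -0.013
1.031 0.258 -0.262 -0.072 -0.080 -0.017
1.146 0.286 -0.291 -0.080 -0.089 -0.019
```

Emit:
jog_arm(deltas="0.46 0.12 -0.12 -0.032 -0.036 -0.008 1;0.8 0.2 -0.2 -0.056 -0.062 -0.013 1;1.03 0.26 -0.26 -0.072 -0.08 -0.017 1;1.15 0.29 -0.29 -0.08 -0.089 -0.019 1;1.15 0.29 -0.29 -0.08 -0.089 -0.019 1")

```text
clock: 8.22
tool_pos: [0.6473, 0.0972, 0.2151]
tool_rot: [-1.328, -1.769, 1.13]
ft_force: [0.0, -1.2, -1.5]
finger_gap: 0.139
```

Run:
```python
from k import *
c=cam('scene');d=cam('top')
for n in('cup_lip',):
  A=ctrl.pinpoint(n,'scene')[:3];B=ctrl.pinpoint(n,'top')[:3]
  print([(x['xy'],x['p']) for x in A],[(x['xy'],x['p']) for x in B])
s=ctrl.state();R=Ro.from_rotvec(s['tool_rot']).as_matrix();C=np.c_[R[:,2],-R[:,0],-R[:,1]]
Le=s['tool_pos']+C@(np.array([.104,0,.066])-g);print('lip exp',Le,proj(c,[Le]),proj(d,[Le]),W0)
a=cv2.resize(c['image'][120:290,230:400],None,fx=2.3,fy=2.3,interpolation=cv2.INTER_CUBIC)
b=cv2.resize(d['image'][130:300,170:340],None,fx=2.3,fy=2.3,interpolation=cv2.INTER_CUBIC)
save(np.hstack([a,b]),'c')
st();rows(at(33,.13),at(37,.118))
```

```text
[([311.0, 185.6], 0.91), ([152.6, 220.0], 0.84)] [([436.8, 291.7], 0.8), ([255.6, 209.1], 0.45)]
lip exp [0.4974 0.0529 0.15  ] [[306.7567 184.6949]] [[254.3518 209.2669]] [0.4962 0.0548 0.    ]
t 8.43 q [ 0.116  0.233 -0.386  0.523  0.069 -0.151] p [0.6478 0.0965 0.2153] F [-0.  -0.7 -2.4] T [-0.14  0.38 -0.03] gap 0.14
x [-0.2782  0.9605 -0.0004] y [ 0.4047  0.1169 -0.9069]
0.055 -0.121 0.194 -0.141 -0.004 -0.002
0.055 -0.138 0.327 -0.211 -0.003 -0.002
```

View pics/c.png

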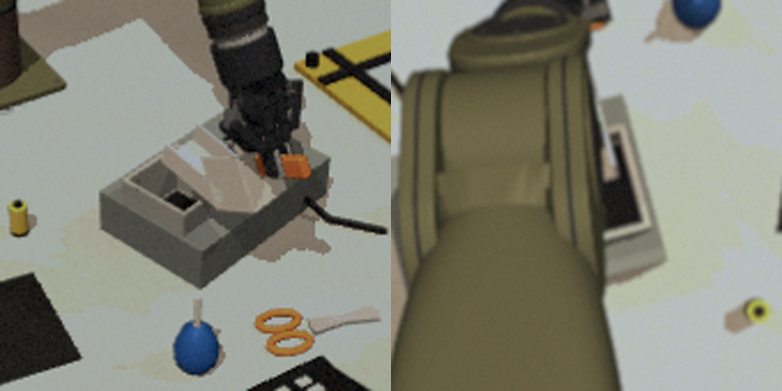

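Scene view: the cup is tilted over the well wall at about px (305,185), with the handle gripped on the far side. The lip is close to the middle of the well, so I'll lower it and tilt further.

Emit:
jog_arm(deltas="0.03 -0.06 0.1 -0.05 0 0 1;0.05 -0.12 0.19 -0.1 0 0 1;0.055 -0.12 0.25 -0.14 0 0 1;0.055 -0.13 0.32 -0.18 0 0 1;0.055 -0.138 0.327 -0.211 0 0 1")

```text
clock: 9.05
tool_pos: [0.6291, 0.094, 0.2142]
tool_rot: [-1.45, -1.93, 0.962]
ft_force: [-0.6, -0.9, -2.9]
finger_gap: 0.143
```

Run:
```python
from k import *
c=cam('scene');d=cam('top')
s=ctrl.state();R=Ro.from_rotvec(s['tool_rot']).as_matrix();C=np.c_[R[:,2],-R[:,0],-R[:,1]]
Le=s['tool_pos']+C@(np.array([.104,0,.066])-g);print('lip exp',Le,proj(c,[Le]),proj(d,[Le]))
f=lambda n,k:[(x['xy'],round(x['p'],2)) for x in ctrl.pinpoint(n,k)[:3]]
print(f('cup_lip','scene'),f('cup_lip','top'),f('cup_handle','scene'),[f('marble%d_center'%i,'scene') for i in(1,2,3)])
st();rows(at(41,.111),at(46,.105),at(51,.1),at(57,.096),at(64,.092),at(70,.09))
save(cv2.resize(c['image'][140:260,250:380],None,fx=5,fy=5,interpolation=cv2.INTER_CUBIC),'d')
```

```text
lip exp [0.4944 0.0552 0.1172] [[306.6911 192.8513]] [[254.5814 211.7434]]
[([309.0, 194.5], 0.73), ([150.3, 220.9], 0.66)] [([437.8, 296.6], 0.86)] [([175.0, 189.4], 0.77), ([350.8, 189.0], 0.65)] [[], [([315.0, 278.1], 0.38)], []]
t 9.45 q [ 0.097  0.128 -0.658  0.146  0.111 -0.149] p [0.6303 0.0947 0.2149] F [-0.1 -0.2 -1.4] T [-0.23  0.64 -0.04] gap 0.14
x [-0.2789  0.9603 -0.0003] y [ 0.5783  0.1677 -0.7984]
-0.009 -0.126 0.094 -0.069 -0.003 -0.002
-0.009 -0.326 0.188 -0.157 -0.002 -0.003
-0.010 -0.538 0.296 -0.244 -0.002 -0.003
-0.011 -0.817 0.434 -0.349 -0.002 -0.003
-0.013 -1.140 0.632 -0.471 -0.002 -0.003
-0.014 -1.422 0.821 -0.576 -0.002 -0.003
```

View pics/d.png

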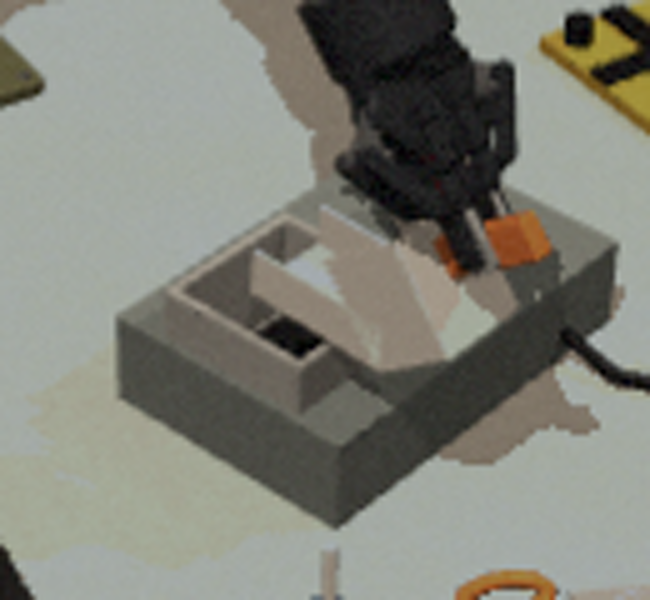

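Emit:
jog_arm(deltas="-0.01 -0.13 0.09 -0.069 0 0 1;-0.01 -0.13 0.09 -0.069 0 0 1;-0.01 -0.33 0.19 -0.157 0 0 1;-0.01 -0.54 0.3 -0.244 0 0 1;-0.01 -0.54 0.3 -0.244 0 0 1")

```text
clock: 10.07
tool_pos: [0.6002, 0.086, 0.2243]
tool_rot: [-1.578, -2.101, 0.751]
ft_force: [-0.6, -0.4, -2.1]
finger_gap: 0.141
```

Run:
```python
from k import *
st();rows(at(55,.097),at(60,.094),at(65,.092),at(70,.09),at(74,.09))
```

```text
t 10.07 q [ 0.057  0.051 -0.954 -0.305  0.174 -0.144] p [0.6002 0.086  0.2243] F [-0.6 -0.4 -2.1] T [-0.22  0.95 -0.01] gap 0.14
x [-0.2785  0.9604  0.001 ] y [ 0.7421  0.2159 -0.6345]
-0.011 -0.188 -0.046 -0.077 -0.003 -0.003
-0.011 -0.445 0.025 -0.164 -0.003 -0.003
-0.012 -0.712 0.105 -0.251 -0.003 -0.003
-0.013 -0.973 0.211 -0.338 -0.003 -0.003
-0.014 -1.197 0.288 -0.408 -0.003 -0.003
```

Emit:
jog_arm(deltas="-0.01 -0.19 -0.04 -0.077 0 0 1;-0.01 -0.32 0 -0.12 0 0 1;-0.01 -0.44 0.03 -0.164 0 0 1;-0.01 -0.44 0.03 -0.164 0 0 1;-0.01 -0.44 0.03 -0.164 0 0 1")

```text
clock: 10.7
tool_pos: [0.5874, 0.081, 0.2408]
tool_rot: [-1.665, -2.217, 0.586]
ft_force: [-0.5, -0.0, -0.4]
finger_gap: 0.137
```

Run:
```python
from k import *
c=cam('scene');print([[(x['xy'],round(x['p'],2)) for x in ctrl.pinpoint('marble%d_center'%i,'scene')[:2]] for i in(1,2,3)])
st();rows(at(64,.095,-.008),at(68,.095,-.012),at(71,.096,-.015),at(74,.097,-.018))
```

```text
[[([313.2, 277.3], 0.4)], [], [([238.6, 223.5], 0.46)]]
t 10.90 q [ 0.026  0.058 -1.13  -0.658  0.223 -0.13 ] p [0.5865 0.081  0.2405] F [-0.4  0.7 -0.8] T [-0.29  0.87 -0.03] gap 0.14
x [-0.2791  0.9602 -0.0005] y [ 0.8352  0.2425 -0.4936]
0.007 -0.136 -0.013 -0.062 -0.001 -0.003
0.007 -0.303 -0.038 -0.132 -0.001 -0.003
0.007 -0.437 -0.064 -0.185 -0.001 -0.003
0.006 -0.570 -0.081 -0.237 -0.001 -0.003
```

Emit:
jog_arm(deltas="0 -0.14 -0.01 -0.062 0 0 1;0 -0.3 -0.04 -0.132 0 0 1;0 -0.44 -0.06 -0.185 0 0 1;0 -0.57 -0.08 -0.237 0 0 1;0 -0.57 -0.08 -0.237 0 0 1")

```text
clock: 11.52
tool_pos: [0.5848, 0.0727, 0.2773]
tool_rot: [-1.754, -2.352, 0.364]
ft_force: [0.3, 0.0, -1.2]
finger_gap: 0.138
```

Emit:
jog_arm(deltas="0 0 0 0 0 0 1;0 0 0 0 0 0 1;0 0 0 0 0 0 1")

```text
clock: 11.9
tool_pos: [0.5838, 0.0731, 0.2767]
tool_rot: [-1.753, -2.352, 0.365]
ft_force: [0.0, -0.2, -0.4]
finger_gap: 0.141
```

Run:
```python
from k import *
c=cam('scene')
st();save(cv2.resize(c['image'][120:250,240:380],None,fx=5,fy=4.6,interpolation=cv2.INTER_CUBIC),'e')
rows(at(40,.15),at(20,.18))
```

```text
t 11.95 q [-0.026  0.146 -1.283 -1.104  0.301 -0.097] p [0.5839 0.0731 0.2767] F [-0.  -0.5 -0.2] T [-0.37  1.04 -0.03] gap 0.14
x [-0.2855  0.9584  0.0019] y [ 0.9127  0.2725 -0.3045]
0.141 0.995 0.162 0.563 0.000 0.004
0.138 1.653 0.417 0.912 0.001 0.004
```

View pics/e.png

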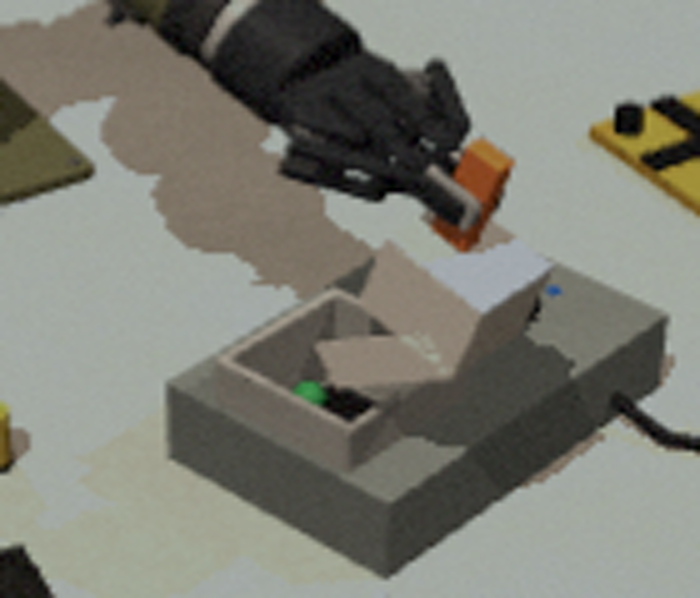

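Emit:
jog_arm(deltas="0.04 0.2 0.02 0.1 0 0 1;0.08 0.4 0.06 0.25 0 0 1;0.12 0.8 0.12 0.42 0 0 1;0.14 1 0.16 0.56 0 0 1;0.14 1.2 0.2 0.7 0 0 1")

```text
clock: 12.58
tool_pos: [0.6328, 0.0947, 0.2494]
tool_rot: [-1.433, -1.923, 0.978]
ft_force: [1.5, 0.4, -1.6]
finger_gap: 0.14
```

Run:
```python
from k import *
c=cam('scene');d=cam('top')
print([(k,i,[(np.round(x['xy']),round(x['p'],2)) for x in ctrl.pinpoint('marble%d_center'%i,k)[:2]]) for i in(1,2,3) for k in('scene','top')])
hs=cv2.cvtColor(c['image'],cv2.COLOR_RGB2HSV)
print(proj(c,pose(WA,[(0,-.06,.04)])),proj(d,pose(WA,[(0,-.06,.04)])))
st();P,M=at(0,.22);interp(P,M,[.3,.6,1])
t=np.array([MAT[0],MAT[1],.2]);y=np.pi+MAT[2]
P=np.array([*MAT[:2],.16])+Ro.from_euler('z',y).apply(g);print('place tcp',P,'yaw',y)
```

```text
[('scene', 1, [(array([305., 206.]), 0.48)]), ('top', 1, []), ('scene', 2, [(array([361., 264.]), 0.6)]), ('top', 2, []), ('scene', 3, [(array([302., 206.]), 0.49)]), ('top', 3, [])]
[[306.5103 213.3283]] [[257.443  213.4522]]
t 12.97 q [ 0.093  0.101 -0.582  0.267  0.117 -0.156] p [0.6315 0.0941 0.2468] F [-0.2 -0.3 -2. ] T [-0.22  0.66 -0.  ] gap 0.14
x [-0.2839  0.9588  0.0035] y [ 0.5645  0.1701 -0.8077]
0.002 0.264 -0.021 0.189 0.000 0.001
0.004 0.528 -0.041 0.378 0.000 0.002
0.007 0.880 -0.068 0.631 0.001 0.004
place tcp [ 0.6006 -0.2227  0.2193] yaw 3.037192653589793
```

Run:
```python
from k import *
M=Rtool(np.pi+MAT[2],0);P=np.array([.6006,-.2227,.2193]);interp(P,M,[.08,.2,.33,.45,.57,1])
```

```text
-0.472 -0.078 0.179 0.050 0.030 0.010
-1.180 -0.196 0.449 0.124 0.076 0.025
-1.948 -0.324 0.740 0.205 0.125 0.042
-2.656 -0.442 1.010 0.280 0.170 0.057
-3.364 -0.559 1.279 0.354 0.215 0.072
-5.902 -0.981 2.243 0.622 0.378 0.127
```

Emit:
jog_arm(deltas="-0.47 -0.08 0.18 0.05 0.03 0.01 1;-1.18 -0.2 0.45 0.124 0.076 0.025 1;-1.95 -0.32 0.74 0.205 0.125 0.042 1;-2.66 -0.44 1.01 0.28 0.17 0.057 1;-3.36 -0.56 1.28 0.354 0.215 0.072 1")

```text
clock: 13.6
tool_pos: [0.6149, -0.0872, 0.2325]
tool_rot: [-1.346, -1.469, 1.081]
ft_force: [0.4, -0.3, -1.3]
finger_gap: 0.144
```

Run:
```python
from k import *
st();M=Rtool(np.pi+MAT[2],0);P=np.array([.6006,-.2227,.2]);interp(P,M,[.3,.6,.85,1])
```

```text
t 13.60 q [-0.187  0.261 -0.233  0.821  0.096 -0.233] p [ 0.6149 -0.0872  0.2325] F [ 0.4 -0.3 -1.3] T [-0.04  0.15 -0.03] gap 0.14
x [-0.0625  0.9975  0.0323] y [ 0.2654  0.0478 -0.963 ]
-0.812 0.126 0.177 0.080 0.048 0.016
-1.624 0.252 0.353 0.161 0.097 0.033
-2.301 0.358 0.501 0.228 0.137 0.046
-2.707 0.421 0.589 0.268 0.162 0.055
```

Emit:
jog_arm(deltas="-0.81 0.13 0.18 0.08 0.048 0.016 1;-1.62 0.25 0.35 0.161 0.097 0.033 1;-2.3 0.36 0.5 0.228 0.137 0.046 1;-2.71 0.42 0.59 0.268 0.162 0.055 1;-2.71 0.42 0.59 0.268 0.162 0.055 1")

```text
clock: 14.22
tool_pos: [0.6015, -0.2229, 0.1987]
tool_rot: [-1.257, -1.132, 1.131]
ft_force: [0.3, 0.2, -1.0]
finger_gap: 0.136
```

Emit:
jog_arm(deltas="0 0 0 0 0 0 1;0 0 0 0 0 0 1")

```text
clock: 14.48
tool_pos: [0.6016, -0.2207, 0.201]
tool_rot: [-1.257, -1.136, 1.133]
ft_force: [0.3, -0.3, -1.7]
finger_gap: 0.142
```

Run:
```python
from k import *
d=cam('top');c=cam('scene')
a=cv2.resize(d['image'][130:260,310:400],None,fx=4,fy=4,interpolation=cv2.INTER_CUBIC)
b=cv2.resize(d['image'][170:300,215:300],None,fx=4,fy=4,interpolation=cv2.INTER_CUBIC)
save(np.hstack([a,b]),'f')
st();M=Rtool(np.pi+MAT[2],0)
f=lambda n,k:[(x['xy'],round(x['p'],2)) for x in ctrl.pinpoint(n,k)[:3]]
L=(f('cup_lip','scene'),f('cup_lip','top'));print(L)
s=ctrl.state();R=Ro.from_rotvec(s['tool_rot']).as_matrix();C=np.c_[R[:,2],-R[:,0],-R[:,1]]
Le=s['tool_pos']+C@(np.array([.104,0,.066])-g);print('lip exp',Le,proj(c,[Le]),proj(d,[Le]))
rows(([.6006,-.2227,.08],M),([.6006,-.2227,.066],M))
```

```text
t 14.57 q [-0.352  0.481  0.065  1.152  0.    -0.25 ] p [ 0.6018 -0.2208  0.2012] F [ 0.7  0.6 -1.3] T [-0.06 -0.11 -0.03] gap 0.14
x [ 0.1017  0.9948 -0.0001] y [ 0.0025 -0.0004 -1.    ]
([([153.0, 220.3], 0.72), ([216.8, 185.5], 0.66)], [])
lip exp [ 0.4332 -0.2037  0.2074] [[215.709  184.7211]] [[376.8006 240.174 ]]
-0.036 2.422 0.027 0.002 0.002 -0.000
-0.036 2.702 0.028 0.002 0.002 -0.000
```

View pics/f.png

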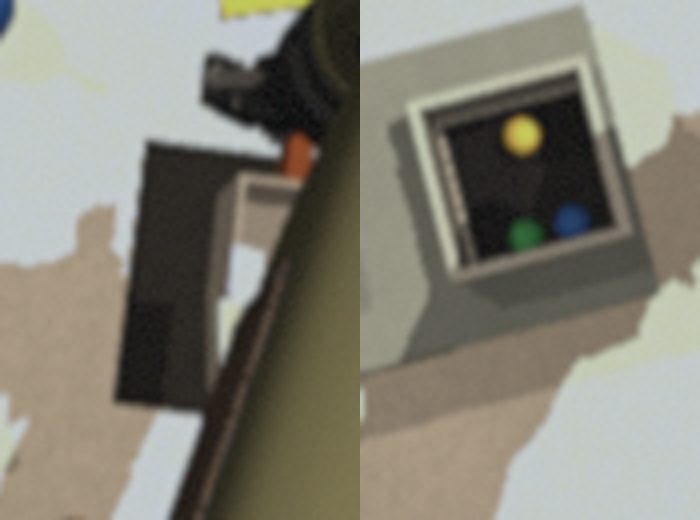

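All three marbles are in the well: yellow, green and blue show at right-panel px (520,135), (525,235) and (570,220). Now I'll set the cup down.

Emit:
jog_arm(deltas="-0.03 0.8 0.02 0 0 0 1;-0.036 1.6 0.03 0 0 0 1;-0.036 2.2 0.03 0 0 0 1;-0.036 2.5 0.03 0 0 0 1;-0.036 2.66 0.03 0 0 0 1")

```text
clock: 15.3
tool_pos: [0.6005, -0.2231, 0.0674]
tool_rot: [-1.257, -1.134, 1.133]
ft_force: [-0.5, 0.3, -1.8]
finger_gap: 0.138
```

Run:
```python
from k import *
st();M=Rtool(np.pi+MAT[2],0)
rows(([.6006,-.2227,.0632],M))
```

```text
t 15.30 q [-0.356  0.576 -0.139  0.854  0.    -0.253] p [ 0.6005 -0.2231  0.0674] F [-0.5  0.3 -1.8] T [-0.06 -0.09 -0.03] gap 0.14
x [ 0.1025  0.9947 -0.0001] y [ 0.0015 -0.0003 -1.    ]
0.008 0.083 -0.002 0.001 0.002 -0.000
```

Emit:
jog_arm(deltas="0 0.04 0 0 0 0 1;0 0.08 0 0 0 0 1;0 0.09 0 0 0 0 1;0 0.09 0 0 0 0 1")

```text
clock: 15.8
tool_pos: [0.6007, -0.2233, 0.0637]
tool_rot: [-1.258, -1.135, 1.132]
ft_force: [0.6, 0.3, -0.2]
finger_gap: 0.142
```

Run:
```python
from k import *
st()
```

```text
t 15.80 q [-0.356  0.579 -0.144  0.845  0.    -0.253] p [ 0.6007 -0.2233  0.0637] F [ 0.6  0.3 -0.2] T [-0.03 -0.12  0.02] gap 0.14
x [ 0.1027  0.9947 -0.0003] y [ 0.0024 -0.0006 -1.    ]
```

Emit:
jog_arm(deltas="0 0.015 0 0 0 0 1;0 0.015 0 0 0 0 0.85;0 0.015 0 0 0 0 0.6;0 0.015 0 0 0 0 0;0 0.015 0 0 0 0 0")

```text
clock: 16.42
tool_pos: [0.6001, -0.2232, 0.062]
tool_rot: [-1.257, -1.134, 1.133]
ft_force: [-0.1, -0.1, 0.8]
finger_gap: 0.783
```

Emit:
jog_arm(deltas="0 0 0 0 0 0 0;0 0 0 0 0 0 0;0 -0.6 0 0 0 0 0;0 -1.6 0 0 0 0 0;0 -2.8 0 0 0 0 0")

```text
clock: 17.05
tool_pos: [0.5993, -0.2229, 0.2026]
tool_rot: [-1.255, -1.133, 1.133]
ft_force: [0.9, -0.3, 1.1]
finger_gap: 0.997
```

Run:
```python
from k import *
st()
# selector: bar along washer x (stripe at -x); jaws across bar (washer y); 
s=pose(WA,[(0,.085,0)])[0];print(s)
x=np.array([-np.sin(WA[2]),np.cos(WA[2]),0]);y=np.array([0,0,-1.]);M=np.c_[x,y,np.cross(x,y)]
rows(([s[0],s[1],.2],M))
```

```text
t 17.05 q [-0.356  0.48   0.068  1.159  0.    -0.253] p [ 0.5993 -0.2229  0.2026] F [ 0.9 -0.3  1.1] T [-0.01 -0.08 -0.01] gap 1.00
x [0.1027 0.9947 0.0006] y [-0.0011  0.0007 -1.    ]
[0.4553 0.1939 0.    ]
7.996 0.061 3.720 -0.001 -0.389 0.001
```

Emit:
jog_arm(deltas="8 0.06 3.72 0 -0.389 0 0;8 0.06 3.72 0 -0.389 0 0;8 0.06 3.72 0 -0.389 0 0;8 0.06 3.72 0 -0.389 0 0;8 0.06 3.72 0 -0.389 0 0")

```text
clock: 17.68
tool_pos: [0.4974, 0.0739, 0.2003]
tool_rot: [-1.062, -1.418, 1.416]
ft_force: [-0.2, 1.1, -0.3]
finger_gap: 0.999
```

```bash
cat >> k.py <<'E'
def sel(z,ang=0.,dx=0,dy=0):
    s=pose(WA,[(dx,.085+dy,0)])[0];a=WA[2]-ang
    x=np.array([-np.sin(a),np.cos(a),0]);y=np.array([0,0,-1.]);return [s[0],s[1],z],np.c_[x,y,np.cross(x,y)]
E
python3 - <<'E'
from k import *
c=cam('scene');d=cam('top');t=[x for x in ctrl.pinpoint('selector_grip','scene')][:2];u=ctrl.pinpoint('selector_grip','top')[:2];print(t,u)
m=cv2.inRange(cv2.cvtColor(c['image'],cv2.COLOR_RGB2HSV),(170,120,80),(180,255,255))[155:200,320:360];yy,xx=np.nonzero(m);print('scene red',xx.mean()+320,yy.mean()+155,len(xx))
m=cv2.inRange(cv2.cvtColor(d['image'],cv2.COLOR_RGB2HSV),(170,120,80),(180,255,255))[210:250,170:220];yy,xx=np.nonzero(m);print('top red',len(xx) and (xx.mean()+170,yy.mean()+210),len(xx))
P=pose(WA,[(0,.085,.102),(0,.085,.117),(.024,.085,.117),(-.024,.085,.117)]);print(proj(c,P),proj(d,P))
st();rows(sel(.2),sel(.14))
im=cv2.imread('pics/top0.png')[205:250,165:225];im2=cv2.imread('pics/scene0.png')[150:205,310:370]
cv2.imwrite('pics/g.png',np.hstack([cv2.resize(im,(400,300),interpolation=cv2.INTER_CUBIC),cv2.resize(im2,(400,300),interpolation=cv2.INTER_CUBIC)]))
im=cv2.imread('pics/top0.png')[:,:,::-1]
for nm,k,r in(('scene',c,(155,200,320,360)),('top',d,(210,250,170,220))):
    im=np.ascontiguousarray(cv2.imread('pics/%s0.png'%nm));h=cv2.cvtColor(im,cv2.COLOR_BGR2HSV)
    m=cv2.inRange(h,(170,110,60),(180,255,255))|cv2.inRange(h,(0,110,60),(6,255,255));m=m[r[0]:r[1],r[2]:r[3]];yy,xx=np.nonzero(m)
    print(nm,'start red',xx.mean()+r[2],yy.mean()+r[0],xx.min()+r[2],xx.max()+r[2],yy.min()+r[0],yy.max()+r[0],len(xx))
    Q=pose(WA,[(i,.085+j,l) for i in(-.024,.024) for j in(-.007,.007) for l in(.083,.117)]);q=proj(k,Q);print('pred',q.mean(0),q.min(0),q.max(0))
E
```

```text
[{'xy': [337.4, 173.7], 'p': 0.68}, {'xy': [360.4, 263.0], 'p': 0.17}] [{'xy': [263.8, 223.6], 'p': 0.34}]
scene red 339.7 177.8 10
top red 0 0
[[337.4215 176.374 ]
 [337.6664 172.4541]
 [343.7207 175.4805]
 [331.7003 169.4737]] [[194.7072 228.2705]
 [193.2462 228.0076]
 [190.6325 217.8455]
 [195.8717 238.2132]]
t 17.88 q [ 0.146  0.251 -0.293  1.024 -0.001 -0.143] p [0.4979 0.0731 0.2003] F [-0.2  1.3  0. ] T [-0.02  0.04 -0.01] gap 1.00
x [-0.285   0.9585 -0.0014] y [ 0.0021 -0.0008 -1.    ]
2.559 0.002 0.129 0.002 0.003 -0.001
2.561 1.202 0.131 0.002 0.003 -0.001
scene start red 338.6993006993007 176.6013986013986 332 345 170 183 143
pred [337.4305 176.8914] [329.8251 168.5362] [345.1225 185.3128]
top start red 193.46540880503144 226.75471698113208 188 200 218 238 159
pred [194.8774 228.3211] [187.6715 217.0248] [201.9198 239.2614]
```

Emit:
jog_arm(deltas="1.2 0 0.07 0 0 0 0;2.3 0 0.13 0 0 0 0;2.56 0.4 0.13 0 0 0 0;2.56 0.8 0.13 0 0 0 0;2.56 0.8 0.13 0 0 0 0")

```text
clock: 18.5
tool_pos: [0.4556, 0.1916, 0.1587]
tool_rot: [-1.061, -1.413, 1.417]
ft_force: [-1.1, 0.1, 0.4]
finger_gap: 1.001
```

Run:
```python
from k import *
c=cam('scene');save(cv2.resize(c['image'][120:220,280:400],None,fx=5,fy=5,interpolation=cv2.INTER_CUBIC),'g')
st();rows(sel(.112))
```

```text
t 18.55 q [ 0.399  0.27  -0.381  0.919 -0.001  0.115] p [0.4563 0.1919 0.1596] F [0.2 0.  1. ] T [-0.   -0.09  0.  ] gap 1.00
x [-0.2802  0.9599 -0.0012] y [ 0.0004 -0.0011 -1.    ]
0.046 0.952 0.007 0.000 -0.002 -0.001
```

View pics/g.png

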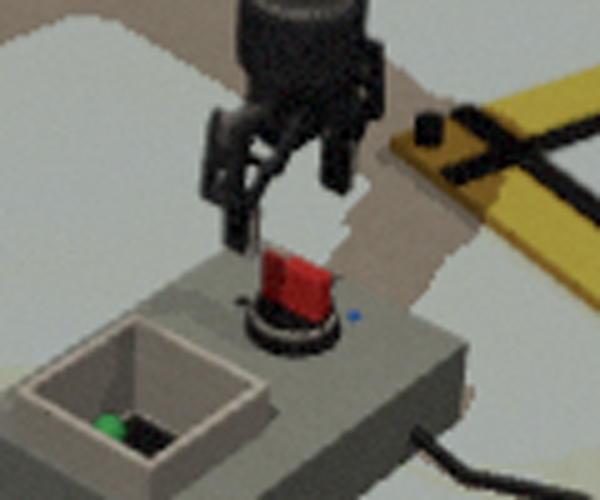

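Emit:
jog_arm(deltas="0.05 0.5 0 0 0 0 0;0.05 0.95 0 0 0 0 0;0.05 0.95 0 0 0 0 0.6;0.05 0.95 0 0 0 0 1;0.05 0.95 0 0 0 0 1", newtons=50)

```text
clock: 19.18
tool_pos: [0.4564, 0.1957, 0.1137]
tool_rot: [-1.063, -1.419, 1.415]
ft_force: [-0.8, 1.2, -0.3]
finger_gap: 0.377
```

Emit:
jog_arm(deltas="0 0 0 0 0 0 1;0 0 0 0 0 0 1;0 0 0 0 0 0 1;0 0 0 0 0 0 1")

```text
clock: 19.68
tool_pos: [0.4554, 0.1979, 0.1135]
tool_rot: [-1.058, -1.422, 1.413]
ft_force: [-1.3, 5.3, 1.8]
finger_gap: 0.152
```

Run:
```python
from k import *
st();rows(sel(.112),sel(.102),sel(.102,1.05))
```

```text
t 19.68 q [ 0.408  0.315 -0.454  0.798  0.004  0.12 ] p [0.4554 0.1979 0.1135] F [-1.3  5.3  1.8] T [ 1.17  0.39 -0.07] gap 0.15
x [-0.2836  0.9589  0.0045] y [ 0.002   0.0052 -1.    ]
-0.076 0.029 0.026 0.003 0.001 0.004
-0.077 0.229 0.026 0.003 0.001 0.004
-0.077 0.229 0.026 0.001 1.051 0.006
```

Emit:
jog_arm(deltas="0.05 0.06 0 0 0 0 1;0.07 0.14 0 0 0 0 1;0.07 0.22 0 0 0 0 1;0.07 0.26 0 0 0 0 1;0.07 0.26 0 0 0 0 1")

```text
clock: 20.3
tool_pos: [0.4555, 0.1985, 0.1044]
tool_rot: [-1.066, -1.421, 1.415]
ft_force: [-9.3, -5.3, 38.7]
finger_gap: 0.149
```

Run:
```python
from k import *
st()
```

```text
t 20.30 q [ 0.413  0.324 -0.469  0.773 -0.003  0.127] p [0.4555 0.1985 0.1044] F [-9.3 -5.3 38.7] T [-1.29  1.96  0.02] gap 0.15
x [-0.2819  0.9594 -0.0023] y [ 0.0064 -0.0005 -1.    ]
```

Emit:
jog_arm(deltas="-0.03 -0.055 0.02 0 0 0 1;-0.03 -0.055 0.02 0 0.12 0 1;-0.03 -0.055 0.02 0 0.27 0 1;-0.03 -0.055 0.02 0 0.42 0 1;-0.03 -0.055 0.02 0 0.57 0 1")

```text
clock: 20.92
tool_pos: [0.4552, 0.1988, 0.1047]
tool_rot: [-1.332, -1.0, 0.989]
ft_force: [-4.2, 2.5, 15.9]
finger_gap: 0.147
```

Run:
```python
from k import *
st();rows(sel(.104,1.05))
```

```text
t 20.93 q [ 0.411  0.323 -0.469  0.773  0.001  0.699] p [0.4552 0.1988 0.1047] F [-4.2  2.5 15.9] T [0.4  0.73 0.04] gap 0.15
x [0.2842 0.9587 0.0048] y [ 0.0051  0.0035 -1.    ]
-0.092 0.014 -0.030 0.003 0.476 0.006
```

Emit:
jog_arm(deltas="0 0 0 0 0.15 0 1;0 0 0 0 0.3 0 1;0 0 0 0 0.42 0 1;0 0 0 0 0.48 0 1;0 0 0 0 0.48 0 1")

```text
clock: 21.55
tool_pos: [0.4553, 0.1992, 0.1047]
tool_rot: [-1.475, -0.636, 0.625]
ft_force: [-2.8, 3.4, 15.3]
finger_gap: 0.151
```

Run:
```python
from k import *
st();rows(sel(.1135,1.05))
```

```text
t 21.55 q [ 0.411  0.323 -0.469  0.772  0.002  1.175] p [0.4553 0.1992 0.1047] F [-2.8  3.4 15.3] T [ 0.62  0.8  -0.02] gap 0.15
x [0.6914 0.7224 0.0069] y [ 0.0052  0.0045 -1.    ]
-0.075 -0.176 -0.073 0.001 0.000 0.007
```

Emit:
jog_arm(deltas="0 -0.07 0 0 0 0 1;0 -0.14 0 0 0 0 1;0 -0.2 0 0 0 0 1;0 -0.2 0 0 0 0 1")

```text
clock: 22.05
tool_pos: [0.4552, 0.1992, 0.1132]
tool_rot: [-1.475, -0.636, 0.626]
ft_force: [0.9, 5.7, 2.2]
finger_gap: 0.153
```

Run:
```python
from k import *
st();rows(sel(.1135,1.05))
```

```text
t 22.05 q [ 0.411  0.314 -0.456  0.795  0.002  1.174] p [0.4552 0.1992 0.1132] F [0.9 5.7 2.2] T [ 1.09 -0.08  0.  ] gap 0.15
x [0.6912 0.7227 0.0061] y [ 0.0045  0.0041 -1.    ]
-0.075 -0.006 -0.074 0.000 0.001 0.006
```

Now release, rise, and move clear. Gripper fingers open along the current x with room on all sides.

Emit:
jog_arm(deltas="0 0 0 0 0 0 0.7;0 0 0 0 0 0 0.4;0 0 0 0 0 0 0;0 0 0 0 0 0 0;0 -0.3 0 0 0 0 0")

```text
clock: 22.68
tool_pos: [0.4526, 0.1966, 0.1263]
tool_rot: [-1.478, -0.629, 0.632]
ft_force: [-0.4, -0.1, -0.1]
finger_gap: 1.002
```

Emit:
jog_arm(deltas="0 -1 0 0 0 0 0;0 -2.2 0 0 0 0 0;0 -3 0 0 0 0 0;-0.8 -3 3 0 0 0 0;-0.8 -3 3 0 0 0 0")

```text
clock: 23.3
tool_pos: [0.3436, 0.2581, 0.2776]
tool_rot: [-1.478, -0.631, 0.626]
ft_force: [0.3, 0.9, 0.7]
finger_gap: 0.998
```

Run:
```python
from k import *
st();s=ctrl.state();rows(([.25,.42,.27],Ro.from_rotvec(s['tool_rot']).as_matrix()))
```

```text
t 23.30 q [ 0.645  0.084 -0.295  1.189 -0.001  1.411] p [0.3436 0.2581 0.2776] F [0.3 0.9 0.7] T [ 0.06 -0.02 -0.02] gap 1.00
x [0.6936 0.7203 0.0028] y [ 0.0028  0.0011 -1.    ]
1.034 0.151 3.595 -0.000 0.000 0.000
```

Emit:
jog_arm(deltas="1 0 1.2 0 0 0 0;1 0 2.4 0 0 0 0;1 0 3.5 0 0 0 0;1 0 3.5 0 0 0 0;1 0 3.5 0 0 0 0")

```text
clock: 23.92
tool_pos: [0.252, 0.4143, 0.2766]
tool_rot: [-1.479, -0.632, 0.631]
ft_force: [-0.3, -0.0, 0.4]
finger_gap: 1.0
```

Run:
```python
from k import *
d=cam('top');c=cam('scene')
im=cv2.resize(d['image'],None,fx=3,fy=3,interpolation=cv2.INTER_CUBIC)
save(im[430:930,450:1250],'fin');st()
q=proj(d,pose(WA,[(-.024*np.cos(a),.085+.024*np.sin(a),.117) for a in(1.05,)]))*3+1-[450,430];print('expected stripe end',q)
t=np.array([MAT[0],MAT[1],np.pi+MAT[2]])
print('exp cup pts',proj(d,pose(t,[(-.031,-.031,.076),(-.031,.031,.076),(-.105,0,.066)]))*3+1-[450,430])
f=lambda n,k:[(x['xy'],round(x['p'],2)) for x in ctrl.pinpoint(n,k)[:3]]
for n in('cup_lip','cup_handle'):print(n,f(n,'scene'),f(n,'top'))
```

```text
t 24.02 q [ 1.023  0.182 -0.18   1.209 -0.002  1.789] p [0.253  0.4136 0.2767] F [-0.   0.7  0.8] T [0.01 0.02 0.01] gap 1.00
x [0.6929 0.721  0.0004] y [ 0.0016 -0.001  -1.    ]
expected stripe end [[108.1517 277.5827]]
exp cup pts [[629.7813 119.8682]
 [708.5018 129.0706]
 [676.4674  35.0081]]
cup_lip [([150.6, 219.2], 0.9), ([219.5, 224.5], 0.72), ([319.2, 210.7], 0.35)] [([437.3, 297.7], 0.92), ([368.8, 240.2], 0.86)]
cup_handle [([245.9, 264.7], 0.69), ([176.5, 187.4], 0.62), ([225.1, 223.5], 0.6)] [([371.0, 169.2], 0.65), ([381.6, 342.8], 0.57)]
```

View pics/fin.png

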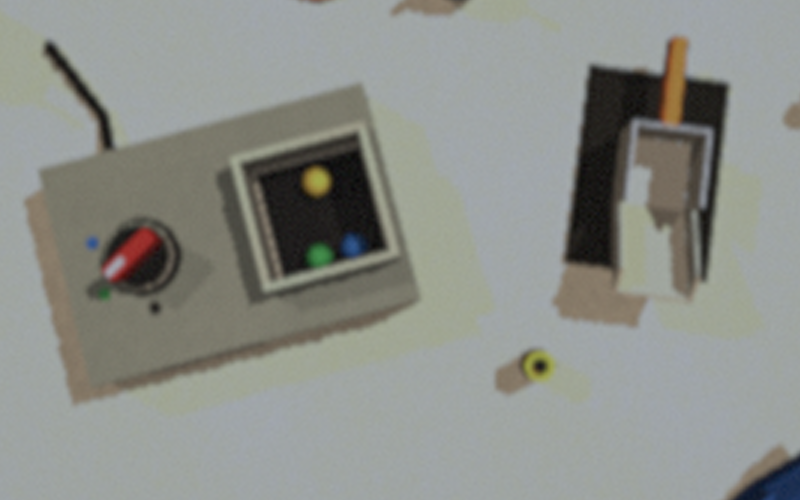

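```bash
python3 -c "
from bench import ctrl
print(ctrl.finish_job(),ctrl.state()['clock'])"
```

```text
the job is handed in; nothing more can be done
the job is handed in; nothing more can be done
```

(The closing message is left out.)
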